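# Lock the shaker cradle's pin with its R-clip

### The job

Lock the bottle cradle: push the red-headed locking pin fully home through its fork, then take the R-clip by its orange grip from the white stand and push its straight leg down through the cross hole near the pin's free end until the bow springs over the pin and the clip is fully down on it. Let go and leave the clip there; feel your way gently, never loading the cradle with more than 30 N, and leave the other bottles and the beaker standing where they are.

Things in the scene. Friction and masses are not known exactly. Their poses are not given: they have to be found in the camera images.
- cradle: Bottle cradle fixed to the table: grey base 240 x 120 x 14 mm, two small amber bottles under a blue clamp bar (x -90 to 110 mm, top 95 mm above the table). Origin: centre of the base's underside; x along the bar, y along the locking pin, z up. A steel pin 20 mm thick lies level along y through an aluminium fork at x = -75 mm, its axis 85 mm above the table.
- fork (a point): Middle of the fork, on the pin's axis (cradle frame -75, 0, 85 mm), axes as the cradle's. Two lugs 10 mm thick, outer faces 25 mm to either side along y, 34 mm wide in x, tops 99 mm above the table. The pin's red round head (32 mm diameter, 10 mm thick) is on the -y side: its outer face, to be pushed along +y, is 85 mm from this point less the value of joint pin, so 35 mm when home.
- pin_end (a point): Fixed point of the cradle, 52 mm from the fork's middle along +y: nominal centre of the pin's vertical cross hole with the pin home. Pins are drilled unevenly: the true hole is up to 14 mm off either way along y and 1.5 mm along x (this point does not show it). Hole 8 mm wide in a dark waist 8 mm long; beside the waist the pin's top is 10 mm above its axis. It ends 10 mm beyond the hole.
- pin (a joint): How far the locking pin has been pushed in along the cradle's +y, m: 0.050 = fully home (head against the fork, hard stop), smaller = sticking out on the -y side. It slides stiffly, with about 5 N of friction, and stays where it is left.
- stand: White plastic block fixed to the table, 46 x 36 x 54 mm, with a slot 8 x 26 mm (long along its x) in its top in which the R-clip hangs. Origin: on the table, below the clip's straight leg.
- clip: R-clip, 50 to 80 g, 5 mm wire, hanging upright in the stand. Origin in its orange grip: a flat tab 28 mm (x) x 12 mm (y, grip across this) x 28 mm (z -12 to 16 mm). Below: a neck, then a stop flange 12 x 18 mm, underside at z = -30 mm. Seated, with its x along the cradle's x (either way round), the flange rests on the pin and the origin is 40 mm above the pin's axis.
- clip_tip (a point): Round lower end of the clip's straight leg, straight below the origin (clip frame 0, 0, -76 mm); 36 mm below the pin's axis when seated. Axes as the clip's.
- bow (a joint): Spread of the clip's springy bow, rad: 0 closed, about 0.05 to 0.1 passing the pin. It hangs on the leg's +x side from z = -13 mm: belly at z = -40, throat 4 mm from the leg's axis at z = -50, flared end at z = -58, x = 16 mm. Springing over takes about 8 to 14 N of push, met 13 to 18 mm above seated; then the force drops until the flange meets the pin (hard stop).
- bottle_a: Loose amber bottle with black cap and paper label, 44 mm diameter, 105 mm tall, origin at its underside's centre. Bystander.
- bottle_b: Loose amber bottle with black cap, no label, 44 mm diameter, 105 mm tall, origin at its underside's centre. Bystander.
- beaker: Loose clear glass beaker, 56 mm diameter, 70 mm tall, origin at its underside's centre. Bystander.
Things that resemble listed ones, but are neither listed nor needed, are in the scene too. There is more than one size of the clip; the one meant has the size given above.

How it is judged (in metres and radians):
On the way, in this order (a step that is already met when the one before it is completed fails the run):
1. the pin is pushed home (value of joint pin above 0.046 m), for 0.2 s.
2. the clip's bow has sprung over the pin, its leg through the cross hole (value of joint pin above 0.044 m and z of clip in the frame of pin_end below 0.045 m and x of clip in the frame of pin_end between -0.012 and 0.012 m and y of clip in the frame of pin_end between -0.02 and 0.02 m and x of clip_tip in the frame of pin_end between -0.01 and 0.01 m and y of clip_tip in the frame of pin_end between -0.02 and 0.02 m and contact force between clip and cradle above 0.1 N), for 0.2 s.
At the end, for the whole second after the job is handed in: Pin within 6 mm of home; clip let go, at rest on the pin, upright within 0.25 rad, leg through the cross hole, at most 5 mm above its seated height; origin and tip within 20 mm (y) of pin_end, 12 and 10 mm (x); its x within 0.4 rad of the cradle's x (either way); bow closed to under 0.06 rad (all of step 2 and z of clip in the frame of pin_end above 0.03 m and angle between the x axis of clip and the x axis of cradle, either way round below 0.4 rad and angle between clip's own z axis and vertical below 0.25 rad and value of joint bow below 0.06 rad and linear speed of clip below 0.02 m/s and contact force between clip and the fingers below 0.1 N); the robot touches nothing.
It fails at once if the cradle, with its pin, is loaded by more than 30 N (contact force between cradle and anything else above 30 N).
It fails at once if a bystander bottle or the beaker is moved by more than 20 mm or tipped (distance of any of bottle_a, bottle_b, beaker from where it was at the start of the episode above 0.02 m or angle between any of bottle_a, bottle_b, beaker's own z axis and vertical above 0.3 rad).
It also fails if it takes over 72 s, if anything falls off the work surface, if the arm or the gripper's body presses on something with over 40 N, if the wrist force passes 120 N, or if a joint passes its speed limit or range.

### The arm

A 6-joint arm with a two-finger parallel gripper is mounted at the origin on the work surface. World frame = base frame: x ahead of the robot, y to its left, z up, the work surface at z = 0. Lengths are in mm, angles in rad, forces in N, time in s.
With the tool pointing down it reaches from about 350 to 850 mm from the base axis. Payload 8.1 kg.
Tool frame: the origin (TCP) lies at the very end of the fingers, on their centre line; the grasp point (between the pads) lies arm.tcp_to_grasp behind it (arm.tcp_to_grasp is the distance from the TCP to the grasp point, in mm); z points along the fingers, y is the line along which they close (so a half turn about z gives the same grasp; the last joint's range is limited). The gripper opens to 93 mm and grips with 3 to 60 N. Pads are 15 mm wide; open, the fingers measure 128 mm over their backs; the gripper's body (75 mm by 188 mm) begins 65 mm behind the grasp point.
Start: joints at [1.189, 0.13, 1.488, -0, 1.523, -0.085], TCP at [175.455, 573.778, 218.635] pointing down, gripper open.
Joint ranges: [-2.96, 2.96], [-0.89, 2.26], [0.02, 2.5], [-1.34, 4.48], [0, 2.73], [-2.66, 2.66]. Speed limits (rad/s): [2.39, 2.39, 2.79, 3.14, 3.14, 3.14].

### API

Orientations are given as a unit quaternion [x, y, z, w].
In Python, from rig import arm gives the robot as it stands.
- The arm moves only by the tool play_rows, never from a script. Its argument "plan" is a list of rows, each an object with "slide": the shift along the tool's x, y, z in m, a list of three; "delta_rot": the turn, a rotation vector about the tool's x, y, z in rad, a list of three; "fingers": the closure in counts, from 0 (fully open) to 255 (shut). In form: [{"slide": [x, y, z], "delta_rot": [wx, wy, wz], "fingers": fingers}, ...]. A call has 1 to 10 rows; each row is the pose to reach, as a shift and turn from the pose commanded when the call began, along the tool's axes at that moment; what a row does not reach only later rows make up. A row lasts 1/8 s, in which the tool goes at most 62.5 mm and 10.7 degrees, less where a joint would pass 70% of its speed; a pose out of reach is approached as far as the arm can. A call with a gripper value outside its range is refused whole. The fingers move at their own pace and stop on an object; the grip force is fixed at half the most. Time passes only in rows, so rows that repeat a pose let the fingers close. It gives the time, the measured TCP pose, the force, the opening and the grip force at its end, in the units of the state.
- arm.get_state(): the state, without advancing time (a new reading comes with each control period).
- arm.read_camera(name): name is "scene" or "side" or "wrist"; returns a dict with "color" (420x560x3 uint8, red, green, blue), "z_map" (420x560 float32, mm along the optical axis (not along the pixel's ray), 0 where there is no reading), "vertical_fov" (degrees; the focal length in pixels is half the picture's height over the tangent of half this angle, whatever the lens; pixels are square), "cx", "cy" (the principal point, pixels), "T" (4x4, takes a point from camera to world coordinates). Camera axes: x right, y down, z forward; pixel columns grow to the right and rows downward; lengths in mm; the calibration is good to about 2 mm. A picture is of the moment at which its call begins.
- arm.sign_off(): hands the job in; it is judged then, once.
The state is a dict: "clock": time; "qpos": joint angles; "joint_velocities": joint speeds; "tau": joint torques, N m; "tool_pos": TCP position; "tcp_rot": TCP orientation; "force": force on the tool from outside, world axes, zero at the start; "moment": the same for the moment, N m; "opening": finger opening in mm; "grip_force": force on a finger pad.
Only numpy, scipy, OpenCV 4.12 (cv2) and the standard library are available. Lean on these libraries where they do the work, as an engineer would, in place of code of your own. Each camera call takes 0.05 s, during which the arm holds its last target. There are 200 camera calls.

## Working session

There is one attempt and no reset: what is moved stays moved. The work goes in short steps, Python scripts to look and compute and a tool call to move; the robot and the scene stay as the last step left them, time stands still between calls to the robot, and variables do not carry over. Pictures are saved under pics/ and viewed, at most 10 in all, crops included, and the job is handed in when it is done.

Besides the shell and the picture viewer there is one more tool, called after "Request:" in YAML: its name, and indented under it one key for each argument. play_rows: Moves the arm, as the interface text tells. Its arguments: {"type":"object","properties":{"plan":{"type":"array","items":{"type":"object","properties":{"slide":{"type":"array","items":{"type":"number"}},"delta_rot":{"type":"array","items":{"type":"number"}},"fingers":{"type":"number"}}}}},"required":["plan"]}

```bash
mkdir -p pics
cat > h.py <<'E'
import numpy as np, cv2
from rig import arm
def cam(n):
    d=arm.read_camera(n); np.savez(f'/tmp/{n}.npz',**d); return d
def load(n): return dict(np.load(f'/tmp/{n}.npz'))
def pts(d):
    h,w=d['z_map'].shape; f=h/2/np.tan(np.radians(float(d['vertical_fov']))/2)
    u,v=np.meshgrid(np.arange(w),np.arange(h)); z=d['z_map']
    P=np.stack([(u-d['cx'])/f*z,(v-d['cy'])/f*z,z],-1)
    return P@d['T'][:3,:3].T+d['T'][:3,3]
def ray(d,u,v,zp):
    h=d['z_map'].shape[0]; f=h/2/np.tan(np.radians(float(d['vertical_fov']))/2)
    r=d['T'][:3,:3]@np.array([(u-d['cx'])/f,(v-d['cy'])/f,1]); o=d['T'][:3,3]
    return o+r*(zp-o[2])/r[2]
def save(d,n,box=None,s=1):
    im=d['color'][...,::-1]
    if box: im=im[box[1]:box[3],box[0]:box[2]]
    cv2.imwrite(f'pics/{n}.png',cv2.resize(im,None,fx=s,fy=s,interpolation=cv2.INTER_CUBIC))
E
python3 - <<'E'
from h import *
a=cam('scene');b=cam('side');c=cam('wrist')
save(a,'scene');save(b,'side')
for d in(a,b,c):print(d['T'].round(3).tolist(),d['vertical_fov'])
s=arm.get_state();print(s['tcp_rot'],s['force'],arm.tcp_to_grasp)
E
```

```text
[[-0.649, 0.47, -0.598, 1133.737], [0.761, 0.416, -0.499, 429.879], [0.014, -0.779, -0.627, 687.557], [0.0, 0.0, 0.0, 1.0]] 47.624829233380716
[[0.996, -0.049, 0.075, 471.286], [-0.09, -0.517, 0.851, -1260.773], [-0.003, -0.855, -0.519, 791.971], [0.0, 0.0, 0.0, 1.0]] 42.79750038959527
[[0.292, 0.926, 0.238, 110.121], [0.956, -0.282, -0.075, 593.792], [-0.002, 0.25, -0.968, 383.803], [0.0, 0.0, 0.0, 1.0]] 59.69045767464034
[ 1.47849975e-01  9.89009551e-01 -6.82441285e-04 -1.61691460e-04] [ 0.91320063 -0.50363936 -0.13558633] 18.8
```

View pics/scene.png

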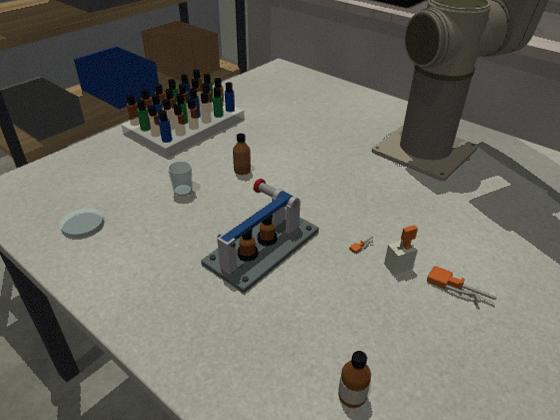

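View pics/side.png

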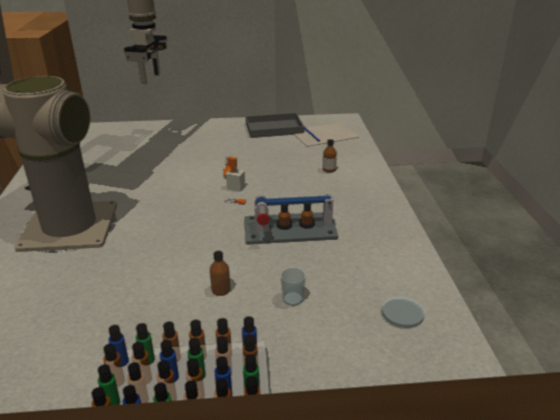

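The scene view shows the cradle at about (262,245), with the red pin head at (260,186) and the fork at (292,213). There are three orange clips: a small one lying at (360,246), a large one lying at (450,280), and one upright in the white stand at (408,240). The one in the stand fits the description. The beaker is at (180,180) and the loose bottles are at (242,155) and (355,380).

Run:
```python
from h import *
for n in('scene','side'):
    d=load(n);P=pts(d);hsv=cv2.cvtColor(d['color'],cv2.COLOR_RGB2HSV);H,S,V=cv2.split(hsv)
    ok=(d['z_map']>0)
    bx={'scene':(190,165,330,290),'side':(235,180,345,245)}[n]
    R=np.zeros(H.shape,bool);R[bx[1]:bx[3],bx[0]:bx[2]]=1
    blue=R&ok&(H>95)&(H<125)&(S>110)&(P[...,2]>85)&(P[...,2]<105)
    red=R&ok&((H<4)|(H>174))&(S>150)&(P[...,2]>60)
    base=R&ok&(P[...,2]>9)&(P[...,2]<19)
    for k,m in(('blue',blue),('red',red),('base',base)):
        if m.sum()<5: print(n,k,m.sum());continue
        q=P[m];r=cv2.minAreaRect(q[:,:2].astype(np.float32));print(n,k,m.sum(),q.mean(0).round(1),'rect',np.round(r[0],1),np.round(r[1],1),round(r[2],1),'z',q[:,2].min().round(),q[:,2].max().round())
    bx={'scene':(380,220,420,275),'side':(218,150,250,192)}[n]
    R[:]=0;R[bx[1]:bx[3],bx[0]:bx[2]]=1
    org=R&ok&(H<12)&(S>150)
    for k,m in(('clip',org&(P[...,2]>60)),('standtop',R&ok&(S<80)&(abs(P[...,2]-54)<4)),):
        if m.sum()<5: print(n,k,m.sum());continue
        q=P[m];r=cv2.minAreaRect(q[:,:2].astype(np.float32));print(n,k,m.sum(),q.mean(0).round(1),'rect',np.round(r[0],1),np.round(r[1],1),round(r[2],1),'z',q[:,2].min().round(),q[:,2].max().round())
    for k,uv in {'scene':(('bA',(355,385)),('bB',(242,158)),('bk',(180,185))),'side':(('bA',(330,160)),('bB',(220,275)),('bk',(293,285)))}[n]:
        print(k,P[uv[1],uv[0]].round())
d=load('scene');save(d,'crop',(330,210,500,320),4.5)
```

```text
scene blue 749 [604.8 -67.7  94. ] rect [603.6 -68.9] [185.7  26.7] 2.5 z 85.0 101.0
scene red 61 [ 526.4 -141.4   92.3] rect [ 550.7 -108.6] [107.9  21.6] 49.7 z 68.0 102.0
scene base 2769 [608.  -53.9  13.9] rect [ 567.8 -162. ] [365.7 260.3] 75.2 z 9.0 19.0
scene clip 132 [447.7 178.6  88.6] rect [445.4 178.7] [12.8 26.8] 61.7 z 62.0 102.0
scene standtop 232 [457.6 175.4  53.7] rect [451.  175.1] [39.3 48.7] 62.1 z 50.0 57.0
bA [768. 272.  63.]
bB [ 424. -289.   52.]
bk [ 587. -334.   35.]
side blue 325 [599.6 -78.3  92.3] rect [600.2 -78.6] [ 24.3 187.5] 89.6 z 85.0 99.0
side red 100 [ 517.  -152.5   87.1] rect [ 516.1 -151.7] [27.2 10.5] 2.1 z 73.0 99.0
side base 1637 [583.7 -85.5  13.1] rect [578.5  18.9] [256.5 317.4] 1.8 z 9.0 19.0
side clip 65 [442.3 170.3  81.6] rect [441.5 171.4] [15.3 32.3] 63.5 z 60.0 100.0
side standtop 57 [454.1 163.8  52.9] rect [453.  167.8] [41.6 38.1] 49.4 z 50.0 56.0
bA [750. 240.  44.]
bB [ 413. -330.   60.]
bk [ 568. -380.   61.]
```

View pics/crop.png

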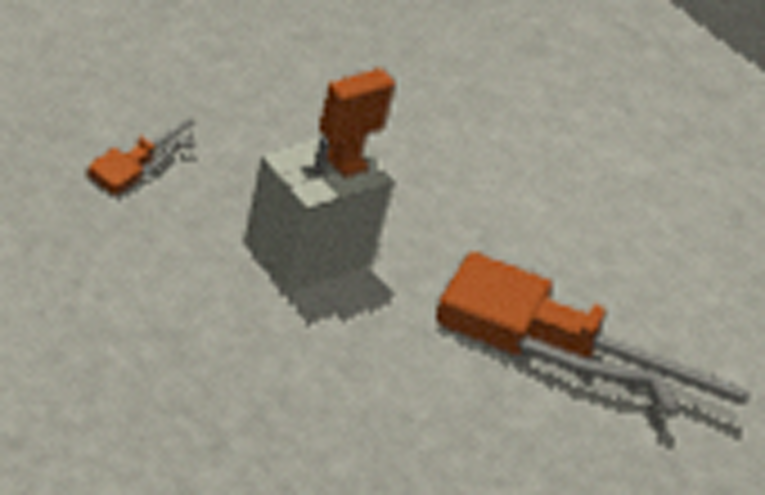

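The enlarged crop shows the clip upright in the stand at (408,240), in the middle of the three sizes. The small clip is at (357,246) and the big one at (440,278), both lying loose. The stand clip's tab measures about 27 x 13 mm, which matches 28 x 12, so it is the one meant. I'll go over the stand for one close look.

Request:
play_rows:
  plan:
    - {"slide":[-0.38,-0.3,-0.03],"delta_rot":[0,0,0],"fingers":0}
    - {"slide":[-0.38,-0.3,-0.03],"delta_rot":[0,0,0],"fingers":0}
    - {"slide":[-0.38,-0.3,-0.03],"delta_rot":[0,0,0],"fingers":0}
    - {"slide":[-0.38,-0.3,-0.03],"delta_rot":[0,0,0],"fingers":0}
    - {"slide":[-0.38,-0.3,-0.03],"delta_rot":[0,0,0],"fingers":0}
    - {"slide":[-0.38,-0.3,-0.03],"delta_rot":[0,0,0],"fingers":0}
    - {"slide":[-0.38,-0.3,-0.03],"delta_rot":[0,0,0],"fingers":0}
    - {"slide":[-0.38,-0.3,-0.03],"delta_rot":[0,0,0],"fingers":0}
    - {"slide":[-0.38,-0.3,-0.03],"delta_rot":[0,0,0],"fingers":0}
    - {"slide":[-0.38,-0.3,-0.03],"delta_rot":[0,0,0],"fingers":0}

```text
clock: 1.4
tool_pos: [450.7, 176.0, 248.3]
tcp_rot: [0.148, 0.989, 0.0, -0.0]
force: [-0.5, 0.5, 0.2]
opening: 93.0
grip_force: 0.0
```

```bash
cat >> h.py <<'E'
from scipy.spatial.transform import Rotation as Ro
def go(target,yaw):  # slide/delta_rot from current pose to target (mm), tool y at yaw deg, pointing down
    s=arm.get_state(); R=Ro.from_quat(s['tcp_rot'])
    c,n=np.cos(np.radians(yaw)),np.sin(np.radians(yaw))
    D=Ro.from_matrix(np.array([[-n,c,0],[c,n,0],[0,0,-1.]]))
    print('slide',(R.inv().apply(np.array(target)-s['tool_pos'])/1000).round(4),'rot',(R.inv()*D).as_rotvec().round(3),'pos',np.round(s['tool_pos'],1),'t',round(s['clock'],2),'F',np.round(s['force'],1))
E
python3 - <<'E'
from h import *
d=cam('wrist');save(d,'w1')
P=pts(d);H,S,V=cv2.split(cv2.cvtColor(d['color'],cv2.COLOR_RGB2HSV));Z=P[...,2];ok=d['z_map']>0
near=np.hypot(P[...,0]-450,P[...,1]-175)<45
for k,m in(('org',near&ok&(H<14)&(S>130)&(Z>92)&(Z<112)),('stand',near&ok&(S<90)&(abs(Z-54)<4))):
    q=P[m];r=cv2.minAreaRect(q[:,:2].astype(np.float32));v,u=np.nonzero(m)
    print(k,m.sum(),q.mean(0).round(1),np.round(r[0],1),np.round(r[1],1),round(r[2],1),q[:,2].min(),q[:,2].max(),u.mean(),v.mean())
go((510,-90,250),90)
E
```

```text
org 330 [444.5 177.   99.8] [444.1 177.1] [11.9 26.9] 63.4 92.27056944848715 101.98499680785977 280.92727272727274 190.04848484848486
stand 1078 [451.9 173.1  54.1] [451.9 173.3] [36.  46.3] 63.7 50.2379321918944 57.30608568248732 279.45454545454544 189.1669758812616
slide [-0.1347 -0.2375 -0.0018] rot [ 0.    -0.001 -0.296] pos [450.5 176.5 248.3] t 1.45 F [ 0.3  0.6 -0.5]
```

View pics/w1.png

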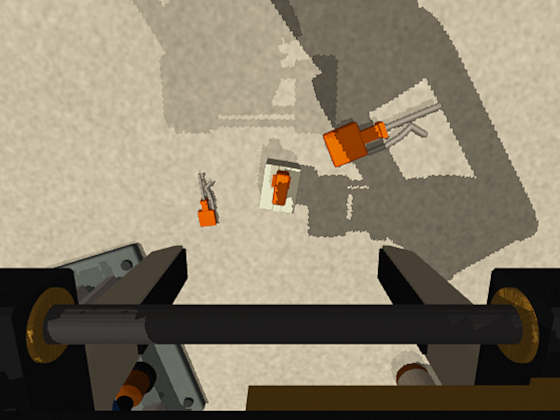

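The wrist view shows the stand clip at (281,190), with its grip axis at 63.4° and its origin at about (444.3, 177.1, 85). The small decoy is at (207,215) and the large one at (350,145). Next I'll go to the cradle.

Request:
play_rows:
  plan:
    - {"slide":[-0.182,-0.223,-0.02],"delta_rot":[0,0,-0.1],"fingers":0}
    - {"slide":[-0.182,-0.223,-0.02],"delta_rot":[0,0,-0.2],"fingers":0}
    - {"slide":[-0.182,-0.223,-0.02],"delta_rot":[0,0,-0.297],"fingers":255}
    - {"slide":[-0.182,-0.223,-0.02],"delta_rot":[0,0,-0.297],"fingers":255}
    - {"slide":[-0.182,-0.223,-0.02],"delta_rot":[0,0,-0.297],"fingers":255}
    - {"slide":[-0.182,-0.223,-0.02],"delta_rot":[0,0,-0.297],"fingers":255}
    - {"slide":[-0.182,-0.223,-0.02],"delta_rot":[0,0,-0.297],"fingers":255}

```text
clock: 2.33
tool_pos: [559.7, -88.9, 268.3]
tcp_rot: [-0.001, 1.0, 0.0, -0.0]
force: [0.0, 0.8, -0.3]
opening: 47.5
grip_force: 0.0
```

Run:
```python
from h import *
d=cam('wrist');save(d,'w2')
P=pts(d);H,S,V=cv2.split(cv2.cvtColor(d['color'],cv2.COLOR_RGB2HSV));Z=P[...,2];ok=(d['z_map']>0)&(np.hypot(P[...,0]-515,P[...,1]+75)<130)
for k,m in(('red',ok&((H<5)|(H>174))&(S>130)&(Z>75)&(Z<110)),('blue',ok&(H>95)&(H<125)&(S>100)&(Z>88)&(Z<103)),('forktop',ok&(abs(Z-99)<4)&(S<60)),('pin',ok&(S<70)&(Z>88)&(Z<96.5)),('base',ok&(abs(Z-14)<3))):
    q=P[m]
    if len(q)<5: print(k,len(q));continue
    r=cv2.minAreaRect(q[:,:2].astype(np.float32));v,u=np.nonzero(m)
    print(k,m.sum(),q.mean(0).round(1),np.round(r[0],1),np.round(r[1],1),round(r[2],1),'x',np.percentile(q[:,0],[2,98]).round(1),'y',np.percentile(q[:,1],[2,98]).round(1),'uv',u.mean().round(),v.mean().round())
go((517,-180,72),90)
```

```text
red 379 [ 517.  -145.6   97.3] [ 546.5 -123.3] [101.9  24.2] 38.6 x [503.3 531.7] y [-150.7 -141.4] uv 220.0 146.0
blue 3139 [568.6 -71.7  95.3] [574.9 -71.3] [140.   23.9] 0.3 x [506.6 641.5] y [-81.7 -61.5] uv 300.0 199.0
forktop 684 [517.7 -85.6  97.2] [517.9 -94. ] [20.8 94.5] 0.4 x [508.3 527.2] y [-138.6  -47.4] uv 286.0 147.0
pin 1371 [ 517.9 -105.8   93.1] [567.4 -93. ] [130.5  94.9] 1.2 x [504.9 530.7] y [-140.3  -48.5] uv 264.0 146.0
base 9845 [551.4 -70.2  14.2] [558.2 -71.2] [169.9 119.9] 0.3 x [474.6 634.5] y [-129.   -13.5] uv 298.0 169.0
slide [ 0.0428 -0.0913  0.1964] rot [ 0.001 -0.     0.002] pos [559.7 -88.7 268.4] t 2.38 F [0.  0.  0.3]
```

View pics/w2.png

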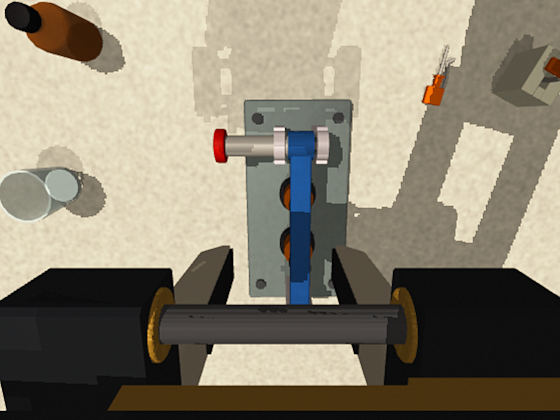

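The wrist view shows the red head at (220,146), the fork lugs at (280,146) and (321,146), and the bar running down the image. Cradle yaw is about 0.3° and the fork is at about (517.7, -71.5). The head's face is at y≈-151, so the pin needs about 44 mm of push.

Request:
play_rows:
  plan:
    - {"slide":[0.042,-0.106,0],"delta_rot":[0,0,0],"fingers":255}
    - {"slide":[0.042,-0.106,0.05],"delta_rot":[0,0,0],"fingers":255}
    - {"slide":[0.042,-0.106,0.1],"delta_rot":[0,0,0],"fingers":255}
    - {"slide":[0.042,-0.106,0.15],"delta_rot":[0,0,0],"fingers":255}
    - {"slide":[0.042,-0.106,0.193],"delta_rot":[0,0,0],"fingers":255}
    - {"slide":[0.042,-0.106,0.193],"delta_rot":[0,0,0],"fingers":255}
    - {"slide":[0.042,-0.106,0.193],"delta_rot":[0,0,0],"fingers":255}

```text
clock: 3.25
tool_pos: [519.1, -196.2, 77.7]
tcp_rot: [-0.001, 1.0, -0.0, 0.001]
force: [-0.5, -0.0, 0.0]
opening: 0.6
grip_force: 0.0
```

Request:
play_rows:
  plan:
    - {"slide":[0,0.004,0],"delta_rot":[0,0,0],"fingers":255}
    - {"slide":[0,0.008,0],"delta_rot":[0,0,0],"fingers":255}
    - {"slide":[0,0.012,0],"delta_rot":[0,0,0],"fingers":255}
    - {"slide":[0,0.016,0],"delta_rot":[0,0,0],"fingers":255}
    - {"slide":[0,0.02,0],"delta_rot":[0,0,0],"fingers":255}
    - {"slide":[0,0.023,0],"delta_rot":[0,0,0],"fingers":255}

```text
clock: 4.0
tool_pos: [517.9, -173.4, 75.5]
tcp_rot: [-0.0, 1.0, 0.0, -0.0]
force: [-0.3, -0.3, 0.5]
opening: 0.4
grip_force: 0.0
```

Request:
play_rows:
  plan:
    - {"slide":[0,0.003,0],"delta_rot":[0,0,0],"fingers":255}
    - {"slide":[0,0.006,0],"delta_rot":[0,0,0],"fingers":255}
    - {"slide":[0,0.009,0],"delta_rot":[0,0,0],"fingers":255}
    - {"slide":[0,0.012,0],"delta_rot":[0,0,0],"fingers":255}
    - {"slide":[0,0.015,0],"delta_rot":[0,0,0],"fingers":255}
    - {"slide":[0,0.018,0],"delta_rot":[0,0,0],"fingers":255}
    - {"slide":[0,0.021,0],"delta_rot":[0,0,0],"fingers":255}
    - {"slide":[0,0.024,0],"delta_rot":[0,0,0],"fingers":255}

```text
clock: 5.0
tool_pos: [517.8, -150.5, 75.7]
tcp_rot: [0.0, 1.0, -0.001, -0.0]
force: [0.4, -5.1, -1.5]
opening: 0.6
grip_force: 2.6
```

Request:
play_rows:
  plan:
    - {"slide":[0,0.003,0],"delta_rot":[0,0,0],"fingers":255}
    - {"slide":[0,0.006,0],"delta_rot":[0,0,0],"fingers":255}
    - {"slide":[0,0.009,0],"delta_rot":[0,0,0],"fingers":255}
    - {"slide":[0,0.011,0],"delta_rot":[0,0,0],"fingers":255}
    - {"slide":[0,0.013,0],"delta_rot":[0,0,0],"fingers":255}
    - {"slide":[0,0.015,0],"delta_rot":[0,0,0],"fingers":255}

```text
clock: 5.75
tool_pos: [517.8, -135.4, 75.6]
tcp_rot: [0.0, 1.0, -0.001, -0.0]
force: [-1.6, -5.7, -1.4]
opening: 0.9
grip_force: 2.5
```

Run:
```python
from h import *
go((0,0,0),90)
for n in('side','wrist'):
    d=cam(n);P=pts(d);H,S,V=cv2.split(cv2.cvtColor(d['color'],cv2.COLOR_RGB2HSV))
    m=(d['z_map']>0)&((H<5)|(H>174))&(S>130)&(abs(P[...,2]-88)<20)&(np.hypot(P[...,0]-517,P[...,1]+125)<50)
    if m.sum()>5: print(n,m.sum(),np.percentile(P[m][:,1],[2,50,98]).round(1))
```

```text
slide [0.5178 0.1355 0.0756] rot [-0.001 -0.    -0.   ] pos [ 517.8 -135.4   75.6] t 5.75 F [-1.6 -5.7 -1.4]
side 9 [-125.9 -120.6 -116.8]
wrist 800 [-119.5 -115.3 -110.2]
```

Request:
play_rows:
  plan:
    - {"slide":[0,0.002,0],"delta_rot":[0,0,0],"fingers":255}
    - {"slide":[0,0.004,0],"delta_rot":[0,0,0],"fingers":255}
    - {"slide":[0,0.006,0],"delta_rot":[0,0,0],"fingers":255}
    - {"slide":[0,0.008,0],"delta_rot":[0,0,0],"fingers":255}
    - {"slide":[0,0.009,0],"delta_rot":[0,0,0],"fingers":255}
    - {"slide":[0,0.01,0],"delta_rot":[0,0,0],"fingers":255}

```text
clock: 6.6
tool_pos: [517.7, -125.2, 75.6]
tcp_rot: [-0.0, 1.0, -0.0, -0.0]
force: [-1.7, -5.5, 0.1]
opening: 0.2
grip_force: 2.5
```

Request:
play_rows:
  plan:
    - {"slide":[0,0.001,0],"delta_rot":[0,0,0],"fingers":255}
    - {"slide":[0,0.002,0],"delta_rot":[0,0,0],"fingers":255}

```text
clock: 6.85
tool_pos: [517.7, -123.2, 75.6]
tcp_rot: [-0.0, 1.0, -0.0, -0.0]
force: [-1.3, -5.3, 0.1]
opening: 0.5
grip_force: 2.5
```

Request:
play_rows:
  plan:
    - {"slide":[0,0.0007,0],"delta_rot":[0,0,0],"fingers":255}
    - {"slide":[0,0.0014,0],"delta_rot":[0,0,0],"fingers":255}

```text
clock: 7.1
tool_pos: [517.7, -122.2, 75.7]
tcp_rot: [-0.0, 1.0, -0.001, -0.0]
force: [-1.6, -8.0, -0.3]
opening: 0.3
grip_force: 4.3
```

Request:
play_rows:
  plan:
    - {"slide":[0,0.0006,0],"delta_rot":[0,0,0],"fingers":255}
    - {"slide":[0,0.0006,0],"delta_rot":[0,0,0],"fingers":255}

```text
clock: 7.35
tool_pos: [517.7, -122.3, 75.7]
tcp_rot: [0.0, 1.0, -0.001, -0.0]
force: [-1.0, -9.4, -0.9]
opening: 0.6
grip_force: 4.7
```

The pin is at its hard stop: the force rose and the TCP didn't move. I'll retreat, open the fingers and look at the pin's free end.

Request:
play_rows:
  plan:
    - {"slide":[0,-0.01,0],"delta_rot":[0,0,0],"fingers":255}
    - {"slide":[0,-0.03,0],"delta_rot":[0,0,0],"fingers":255}
    - {"slide":[0,-0.03,-0.06],"delta_rot":[0,0,0],"fingers":255}
    - {"slide":[0,-0.03,-0.12],"delta_rot":[0,0,0],"fingers":0}
    - {"slide":[-0.042,0.03,-0.125],"delta_rot":[0,0,0],"fingers":0}
    - {"slide":[-0.042,0.09,-0.125],"delta_rot":[0,0,0],"fingers":0}
    - {"slide":[-0.042,0.102,-0.125],"delta_rot":[0,0,0],"fingers":0}
    - {"slide":[-0.042,0.102,-0.125],"delta_rot":[0,0,0],"fingers":0}
    - {"slide":[-0.042,0.102,-0.125],"delta_rot":[0,0,0],"fingers":0}
    - {"slide":[-0.042,0.102,-0.125],"delta_rot":[0,0,0],"fingers":0}

```text
clock: 8.6
tool_pos: [559.8, -20.3, 200.5]
tcp_rot: [0.001, 1.0, -0.0, -0.0]
force: [0.2, -0.3, 0.3]
opening: 66.1
grip_force: 0.0
```

Run:
```python
from h import *
d=cam('wrist');save(d,'w3',(180,60,380,210),4)
P=pts(d);H,S,V=cv2.split(cv2.cvtColor(d['color'],cv2.COLOR_RGB2HSV));Z=P[...,2];ok=(d['z_map']>0)&(abs(P[...,0]-517)<40)
for k,m in(('red',ok&((H<5)|(H>174))&(S>130)&(Z>75)&(Z<105)&(abs(P[...,1]+105)<25)),('forktop',ok&(abs(Z-99)<2.5)&(S<60)),('pin',ok&(Z>70)&(Z<98)&(P[...,1]>-44)&(P[...,1]<30))):
    q=P[m]
    if len(q)<5: print(k,len(q));continue
    v,u=np.nonzero(m)
    print(k,m.sum(),q.mean(0).round(1),'x',np.percentile(q[:,0],[2,98]).round(1),'y',np.percentile(q[:,1],[2,98]).round(1),'uv',u.min(),u.max(),v.min(),v.max())
m=(abs(P[...,0]-517.7)<2.5)&ok
for y in range(-48,12,2):
    k=m&(abs(P[...,1]-y)<1)
    if k.sum(): print(y,np.median(Z[k]).round(1),np.median(V[k]),end='; ')
print(ray(d,280,130,95),'uv per mm')
go((0,0,0),90)
```

```text
red 521 [ 516.4 -101.2   97.7] x [502.6 531.6] y [-105.8  -96.9] uv 164 182 132 172
forktop 643 [517.3 -71.4  98.3] x [509.3 525.2] y [-96.6 -46.5] uv 176 303 140 165
pin 1340 [516.7 -24.2  92.6] x [507.7 526.2] y [-43.2  -2.5] uv 250 307 139 165
-48 99.1 201.0; -46 95.1 106.0; -44 94.8 173.5; -42 94.7 171.0; -40 95.0 171.0; -38 94.8 170.5; -36 94.9 170.0; -34 94.9 171.0; -32 95.0 169.0; -30 95.2 168.0; -28 94.6 168.0; -26 94.9 168.0; -24 95.0 167.0; -22 95.2 166.0; -20 95.0 165.0; -18 95.1 166.0; -16 95.0 157.5; -14 13.9 97.0; -12 13.1 78.5; -8 86.0 129.5; -6 94.9 167.0; -4 94.5 168.5; -2 94.5 112.0; 6 0.4 230.0; 8 0.3 228.0; 10 0.2 226.0; [500.88770366 -21.80020845  95.        ] uv per mm
slide [0.5598 0.0193 0.2006] rot [-0.    -0.    -0.002] pos [559.8 -20.1 200.6] t 8.65 F [-0.5 -0.4  0.9]
```

View pics/w3.png

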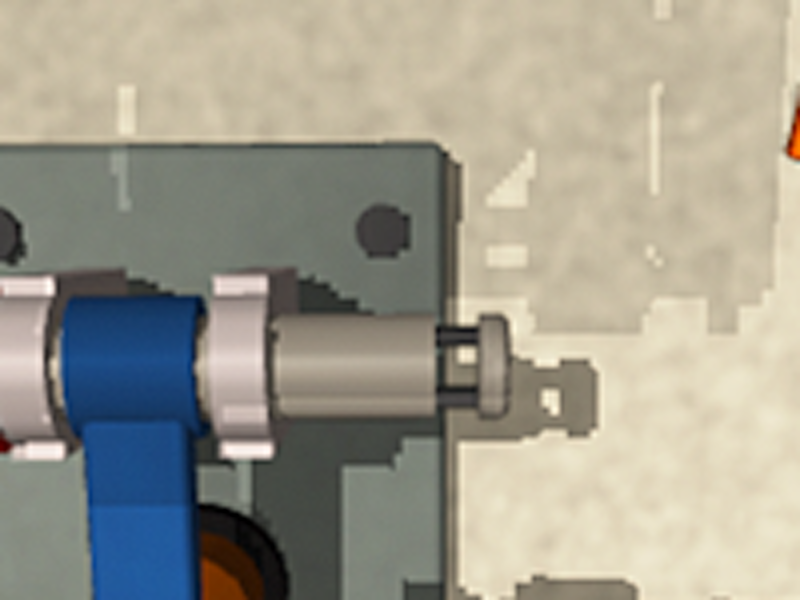

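The crop shows the waist between crop columns 437 and 482, with the hole centred near crop (460,366), which is image (295,151.5). The pin is home.

Run:
```python
from h import *
d=load('wrist');P=pts(d);Z=P[...,2]
for nm,u,v,z in(('thick end',437/4+180-.4,91.2+60,95),('collar start',480/4+180-.4,151.2,95),('end',508/4+179.6,151.2,92),('hole c z88',295-.4,151.2,88),('railA',294.6,335/4+59.6,88),('railB',294.6,397/4+59.6,88),('pin edgeA',270,317/4+59.6,85),('pin edgeB',270,415/4+59.6,85)):print(nm,ray(d,u,v,z).round(1))
# per-column depth profile for top-of-pin rows and rails
ok=(d['z_map']>0)
m=ok&(P[...,1]>-17)&(P[...,1]<-7)&(Z>70)&(abs(P[...,0]-517)<20)
q=P[m];print(len(q),'rails x',np.percentile(q[:,0],[0,100]).round(1),'z',np.percentile(q[:,2],[5,50,95]).round(1))
m=ok&(P[...,1]>-40)&(P[...,1]<-18)&(Z>85)&(abs(P[...,0]-517)<20);q=P[m];w=q[q[:,2]>94];print('ridge x',w[:,0].mean())
# straddling gaps along centre
m=ok&(abs(P[...,0]-517.3)<3)&(Z>93)
ys=np.sort(P[m][:,1]);i=np.argmax(np.diff(ys));print('gap',ys[i],ys[i+1],'end',ys.max())
```

```text
thick end [516.1 -15.3  95. ]
collar start [516.1  -7.4  95. ]
end [516.4  -2.1  92. ]
hole c z88 [516.8 -10.9  88. ]
railA [510.9 -10.9  88. ]
railB [522.5 -10.8  88. ]
pin edgeA [507.8 -29.4  85. ]
pin edgeB [526.3 -29.6  85. ]
2340 rails x [507.7 537. ] z [ 91.2 301.7 318.7]
ridge x 531.1554104429247
gap -15.945530160962157 -7.135994727549068 end -1.8982201516039972
```

Run:
```python
from h import *
go((444.3,177.1,150),63.5)
```

```text
slide [0.1158 0.1971 0.0505] rot [-0.    -0.     0.461] pos [559.8 -20.1 200.6] t 8.65 F [-0.5 -0.4  0.9]
```

Request:
play_rows:
  plan:
    - {"slide":[0.03,0.05,0],"delta_rot":[0,0,0.15],"fingers":0}
    - {"slide":[0.06,0.1,0],"delta_rot":[0,0,0.3],"fingers":0}
    - {"slide":[0.09,0.15,0.02],"delta_rot":[0,0,0.461],"fingers":0}
    - {"slide":[0.1158,0.1971,0.04],"delta_rot":[0,0,0.461],"fingers":0}
    - {"slide":[0.1158,0.1971,0.0505],"delta_rot":[0,0,0.461],"fingers":0}
    - {"slide":[0.1158,0.1971,0.0505],"delta_rot":[0,0,0.461],"fingers":0}
    - {"slide":[0.1158,0.1971,0.0505],"delta_rot":[0,0,0.461],"fingers":0}

```text
clock: 9.52
tool_pos: [445.2, 177.2, 150.9]
tcp_rot: [0.229, 0.973, 0.0, 0.0]
force: [-0.6, 1.1, 0.3]
opening: 93.0
grip_force: 0.0
```

Run:
```python
from h import *
d=cam('wrist')
P=pts(d);H,S,V=cv2.split(cv2.cvtColor(d['color'],cv2.COLOR_RGB2HSV));Z=P[...,2];ok=d['z_map']>0
m=(np.hypot(P[...,0]-445,P[...,1]-177)<35)&ok&(H<14)&(S>130)&(Z>96)&(Z<106)
q=P[m];print(m.sum());v,u=np.nonzero(m);print(u.min(),u.max(),v.min(),v.max(),cv2.minAreaRect(q[:,:2].astype(np.float32)),np.median(q[:,2]))
go((444.3,177.1,70),63.5)
```

```text
817
271 290 206 249 ((444.05499267578125, 177.00213623046875), (11.826639175415039, 27.495454788208008), 63.0634651184082) 99.98020125176166
slide [ 0.0009 -0.0006  0.081 ] rot [ 0.001  0.001 -0.   ] pos [445.3 177.3 151. ] t 9.57 F [ 0.3 -0.3 -0.2]
```

Request:
play_rows:
  plan:
    - {"slide":[0.001,-0.0005,0.04],"delta_rot":[0,0,0],"fingers":0}
    - {"slide":[0.001,-0.0005,0.07],"delta_rot":[0,0,0],"fingers":0}
    - {"slide":[0.001,-0.0005,0.081],"delta_rot":[0,0,0],"fingers":0}
    - {"slide":[0.001,-0.0005,0.081],"delta_rot":[0,0,0],"fingers":120}
    - {"slide":[0.001,-0.0005,0.081],"delta_rot":[0,0,0],"fingers":255}
    - {"slide":[0.001,-0.0005,0.081],"delta_rot":[0,0,0],"fingers":255}
    - {"slide":[0.001,-0.0005,0.081],"delta_rot":[0,0,0],"fingers":255}
    - {"slide":[0.001,-0.0005,0.081],"delta_rot":[0,0,0],"fingers":255}
    - {"slide":[0.001,-0.0005,0.081],"delta_rot":[0,0,0],"fingers":255}

```text
clock: 10.7
tool_pos: [443.0, 178.4, 69.2]
tcp_rot: [0.228, 0.974, 0.0, 0.0]
force: [-0.0, 0.5, 0.3]
opening: 37.4
grip_force: 0.0
```

Request:
play_rows:
  plan:
    - {"slide":[-0.001,0,0],"delta_rot":[0,0,0],"fingers":255}
    - {"slide":[-0.001,0,0],"delta_rot":[0,0,0],"fingers":255}
    - {"slide":[-0.001,0,0],"delta_rot":[0,0,0],"fingers":255}
    - {"slide":[-0.001,0,0],"delta_rot":[0,0,0],"fingers":255}
    - {"slide":[-0.001,0,0],"delta_rot":[0,0,0],"fingers":255}
    - {"slide":[-0.001,0,0],"delta_rot":[0,0,0],"fingers":255}
    - {"slide":[-0.001,0,0],"delta_rot":[0,0,0],"fingers":255}

```text
clock: 11.58
tool_pos: [443.8, 177.9, 69.1]
tcp_rot: [0.228, 0.974, -0.0, -0.0]
force: [0.8, 0.9, -0.7]
opening: 11.6
grip_force: 30.0
```

Request:
play_rows:
  plan:
    - {"slide":[0,0,-0.02],"delta_rot":[0,0,0],"fingers":255}
    - {"slide":[0,0,-0.05],"delta_rot":[0,0,0],"fingers":255}
    - {"slide":[0,0,-0.09],"delta_rot":[0,0,0],"fingers":255}
    - {"slide":[0,0,-0.12],"delta_rot":[0,0,0],"fingers":255}
    - {"slide":[0,0,-0.12],"delta_rot":[0,0,0],"fingers":255}

```text
clock: 12.2
tool_pos: [445.7, 178.4, 192.0]
tcp_rot: [0.228, 0.974, 0.001, 0.002]
force: [-0.5, 0.2, -0.5]
opening: 12.0
grip_force: 30.0
```

Run:
```python
from h import *
go((516.8,-11.4,189),90.2)
```

```text
slide [-0.1481 -0.1384  0.0031] rot [ 0.003  0.005 -0.464] pos [445.7 178.4 192. ] t 12.2 F [-0.5  0.2 -0.5]
```

Request:
play_rows:
  plan:
    - {"slide":[-0.03,-0.028,0],"delta_rot":[0,0,-0.1],"fingers":255}
    - {"slide":[-0.065,-0.06,0],"delta_rot":[0,0,-0.22],"fingers":255}
    - {"slide":[-0.1,-0.094,0],"delta_rot":[0,0,-0.34],"fingers":255}
    - {"slide":[-0.13,-0.121,0],"delta_rot":[0,0,-0.464],"fingers":255}
    - {"slide":[-0.148,-0.138,0],"delta_rot":[0,0,-0.464],"fingers":255}
    - {"slide":[-0.148,-0.138,0],"delta_rot":[0,0,-0.464],"fingers":255}
    - {"slide":[-0.148,-0.138,0],"delta_rot":[0,0,-0.464],"fingers":255}
    - {"slide":[-0.148,-0.138,0],"delta_rot":[0,0,-0.464],"fingers":255}

```text
clock: 13.2
tool_pos: [514.6, -10.6, 188.6]
tcp_rot: [-0.002, 1.0, 0.0, -0.0]
force: [0.9, 0.1, -0.1]
opening: 11.7
grip_force: 30.0
```

Run:
```python
from h import *
go((516.8,-11.4,189),90.2)
d=cam('wrist');save(d,'w4',(200,130,360,250),5)
d=cam('scene');save(d,'s2')
s=cam('side');i=np.hstack([cv2.resize(x['color'][b[1]:b[3],b[0]:b[2],::-1],(400,480),interpolation=cv2.INTER_CUBIC) for x,b in((d,(270,130,345,220)),(s,(230,145,305,235)))]);cv2.imwrite('pics/ss.png',i)
```

```text
slide [-0.0022 -0.0008 -0.0004] rot [ 0.    -0.001  0.001] pos [514.6 -10.6 188.6] t 13.2 F [ 0.9  0.1 -0.1]
```

View pics/w4.png

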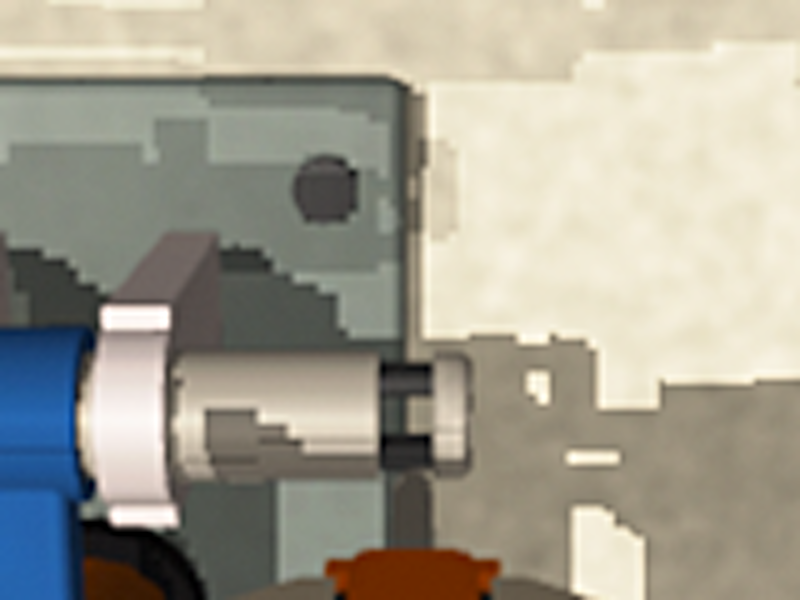

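View pics/ss.png

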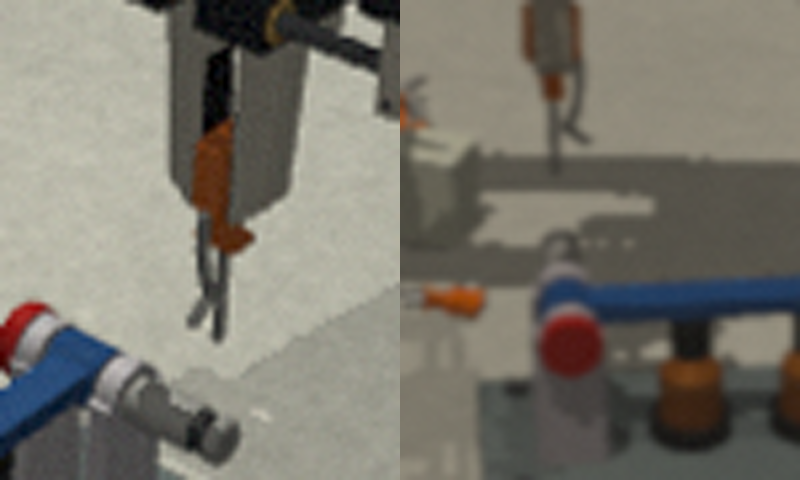

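The wrist crop shows the hole centred near crop (406,415) and the leg's tip at crop (410,475), well aligned in y. The side crop confirms the clip is upright in the grip, with its bow on +x.

Run:
```python
from h import *
d=load('wrist')
f=lambda u,v,z:ray(d,u/5+199.6,v/5+129.6,z).round(1)
print('hole',f(406,406,95),f(406,415,88),'gap edges y',f(380,410,95),f(432,410,95),'railmid',f(406,(377+450)/2,88), 'pin edges',f(280,352,85),f(280,478,85))
print('tip far edge',f(410,471,129),f(410,471,131),'leg sides',f(391,500,135),f(431,500,135))
m=d['color'].astype(int)
sub=d['z_map'][222:240,272:294];print(np.round(sub[::3,::2]))
P=pts(d);q=P[222:240,272:294].reshape(-1,3);q=q[(q[:,2]>100)];print(len(q),q.min(0),q.max(0),q.mean(0))
# side and scene: leg tip ray vs. expected
for n,c,b in(('scene',None,(270,130,345,220)),('side',None,(230,145,305,235))):
    e=load(n);uv={'scene':(218,338),'side':(155,170)}[n]
    print(n,ray(e,uv[0]/400*75+b[0]-.4,uv[1]/480*90+b[1]-.4,128.5).round(1))
```

```text
hole [513.1 -11.5  95. ] [516.3 -11.5  88. ] gap edges y [513.7 -15.3  95. ] [513.7  -7.6  95. ] railmid [516.  -11.5  88. ] pin edges [507.3 -30.5  85. ] [527.2 -30.8  85. ]
tip far edge [513.  -10.8 129. ] [512.4 -10.8 131. ] leg sides [515.  -13.2 135. ] [515.   -8.2 135. ]
[[271. 271. 274. 274. 275. 275. 274. 274. 272. 272. 272.]
 [274. 275. 354. 356. 356. 234. 232. 370. 273. 274. 275.]
 [358. 355. 357. 357. 229. 226. 227. 233. 370. 369. 371.]
 [357. 358. 357. 356. 222. 220. 221. 224. 372. 372. 370.]
 [357. 357. 358. 357. 215. 215. 215. 220. 371. 373. 372.]
 [359. 356. 359. 358. 210. 210. 212. 212. 374. 373. 372.]]
117 [446.47180758 -12.4551965  130.75383407] [514.80723704  -7.99768254 354.77986044] [511.17331235 -10.26376795 152.49869459]
scene [512.4 -11.3 128.5]
side [515.   -9.5 128.5]
```

Request:
play_rows:
  plan:
    - {"slide":[-0.0016,-0.0008,0.005],"delta_rot":[0,0,0],"fingers":255}
    - {"slide":[-0.0016,-0.0008,0.015],"delta_rot":[0,0,0],"fingers":255}
    - {"slide":[-0.0016,-0.0008,0.024],"delta_rot":[0,0,0],"fingers":255}
    - {"slide":[-0.0016,-0.0008,0.028],"delta_rot":[0,0,0],"fingers":255}
    - {"slide":[-0.0016,-0.0008,0.028],"delta_rot":[0,0,0],"fingers":255}
    - {"slide":[-0.0016,-0.0008,0.028],"delta_rot":[0,0,0],"fingers":255}

```text
clock: 14.1
tool_pos: [516.9, -12.3, 161.5]
tcp_rot: [-0.002, 1.0, -0.0, 0.0]
force: [-0.2, -0.1, -0.8]
opening: 11.6
grip_force: 30.0
```

Run:
```python
from h import *
go((516.2,-11.4,150),90.2)
d=cam('wrist');save(d,'w5',(210,170,340,270),6)
P=pts(d);Z=P[...,2]
```

```text
slide [0.0007 0.0009 0.0115] rot [-0.     0.001 -0.   ] pos [516.9 -12.3 161.5] t 14.1 F [-0.2 -0.1 -0.8]
```

View pics/w5.png

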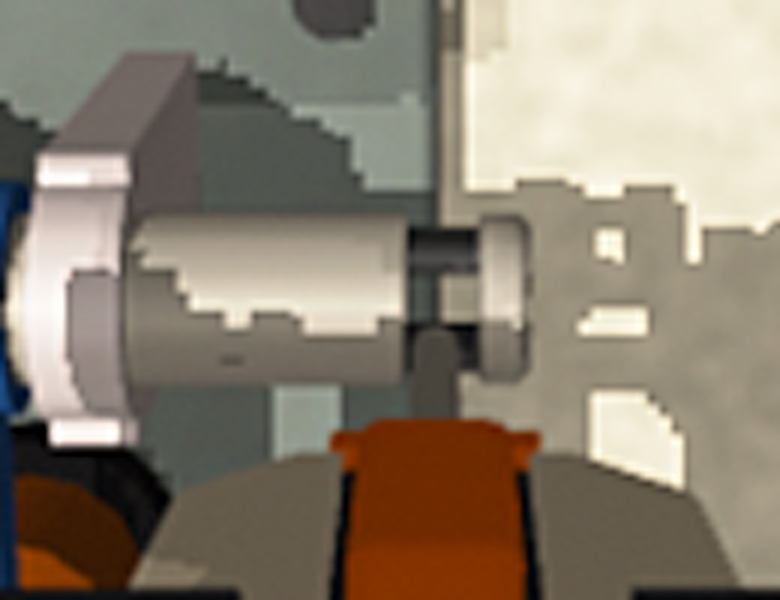

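The crop shows the tip at (436,335), about 9 px, or 1 mm, short in y of the waist centre at (445,290). I'll compute the tip and hole with rays.

Run:
```python
from h import *
d=load('wrist')
f=lambda u,v,z:ray(d,u/6+209.6,v/6+169.6,z).round(1)
print('hole',f(445,(230+370)/2,85),f(445,(271+325)/2,88),'edges',f(408,290,95),f(482,290,95),'pin',f(300,215,85),f(300,382,85))
print('tip far edge',f(436,329,101.5),f(436,329,103.5),f(436,329,99.5),'sides',f(413,380,108),f(459,380,108))
P=pts(d);q=P[int(329/6+170):238,275:292].reshape(-1,3);q=q[(q[:,2]>98)&(q[:,2]<125)];print(len(q),q.min(0),q.mean(0), q.max(0))
print(arm.get_state()['tool_pos'])
```

```text
hole [517.3 -11.2  85. ] [516.2 -11.2  88. ] edges [513.3 -15.3  95. ] [513.3  -7.2  95. ] pin [507.3 -27.7  85. ] [527.2 -27.9  85. ]
tip far edge [515.8 -12.2 101.5] [515.2 -12.2 103.5] [516.4 -12.2  99.5] sides [519.5 -14.6 108. ] [519.4  -9.8 108. ]
83 [514.87662602 -14.28847025 102.79590509] [515.780341   -12.04760193 114.30718543] [517.04253606  -9.81500115 124.76540884]
[516.90741456 -12.35911106 161.52940224]
```

Request:
play_rows:
  plan:
    - {"slide":[0.0005,0.001,0.0],"delta_rot":[0,0,0],"fingers":255}
    - {"slide":[0.0005,0.001,0.002],"delta_rot":[0,0,0],"fingers":255}
    - {"slide":[0.0005,0.001,0.004],"delta_rot":[0,0,0],"fingers":255}
    - {"slide":[0.0005,0.001,0.006],"delta_rot":[0,0,0],"fingers":255}
    - {"slide":[0.0005,0.001,0.008],"delta_rot":[0,0,0],"fingers":255}
    - {"slide":[0.0005,0.001,0.009],"delta_rot":[0,0,0],"fingers":255}
    - {"slide":[0.0005,0.001,0.01],"delta_rot":[0,0,0],"fingers":255}

```text
clock: 15.02
tool_pos: [516.2, -11.3, 151.1]
tcp_rot: [-0.002, 1.0, -0.0, 0.0]
force: [-0.3, -0.6, -0.3]
opening: 11.6
grip_force: 30.0
```

Request:
play_rows:
  plan:
    - {"slide":[0,0,0.001],"delta_rot":[0,0,0],"fingers":255}
    - {"slide":[0,0,0.002],"delta_rot":[0,0,0],"fingers":255}
    - {"slide":[0,0,0.003],"delta_rot":[0,0,0],"fingers":255}

```text
clock: 15.4
tool_pos: [516.2, -11.3, 148.1]
tcp_rot: [-0.002, 1.0, 0.0, 0.0]
force: [0.7, -0.5, -0.8]
opening: 12.2
grip_force: 30.0
```

Request:
play_rows:
  plan:
    - {"slide":[0,0,0.001],"delta_rot":[0,0,0],"fingers":255}
    - {"slide":[0,0,0.002],"delta_rot":[0,0,0],"fingers":255}
    - {"slide":[0,0,0.003],"delta_rot":[0,0,0],"fingers":255}

```text
clock: 15.78
tool_pos: [516.2, -11.3, 145.1]
tcp_rot: [-0.002, 1.0, -0.0, 0.0]
force: [0.3, -0.3, -0.2]
opening: 12.1
grip_force: 30.0
```

Request:
play_rows:
  plan:
    - {"slide":[0,0,0.0015],"delta_rot":[0,0,0],"fingers":255}
    - {"slide":[0,0,0.003],"delta_rot":[0,0,0],"fingers":255}
    - {"slide":[0,0,0.0045],"delta_rot":[0,0,0],"fingers":255}
    - {"slide":[0,0,0.006],"delta_rot":[0,0,0],"fingers":255}

```text
clock: 16.27
tool_pos: [516.1, -11.3, 139.0]
tcp_rot: [-0.002, 1.0, 0.0, -0.0]
force: [-0.8, -0.3, -0.1]
opening: 12.0
grip_force: 30.0
```

Request:
play_rows:
  plan:
    - {"slide":[0,0,0.0015],"delta_rot":[0,0,0],"fingers":255}
    - {"slide":[0,0,0.003],"delta_rot":[0,0,0],"fingers":255}
    - {"slide":[0,0,0.0045],"delta_rot":[0,0,0],"fingers":255}
    - {"slide":[0,0,0.006],"delta_rot":[0,0,0],"fingers":255}
    - {"slide":[0,0,0.0075],"delta_rot":[0,0,0],"fingers":255}
    - {"slide":[0,0,0.009],"delta_rot":[0,0,0],"fingers":255}

```text
clock: 17.02
tool_pos: [516.2, -11.3, 130.0]
tcp_rot: [-0.002, 1.0, -0.0, 0.0]
force: [-0.0, 0.5, -1.0]
opening: 11.6
grip_force: 30.0
```

Request:
play_rows:
  plan:
    - {"slide":[0,0,0.001],"delta_rot":[0,0,0],"fingers":255}
    - {"slide":[0,0,0.002],"delta_rot":[0,0,0],"fingers":255}

```text
clock: 17.27
tool_pos: [516.4, -11.3, 128.3]
tcp_rot: [-0.002, 1.0, -0.0, 0.0]
force: [1.1, 0.9, 0.8]
opening: 12.1
grip_force: 30.0
```

Leg is well in, and the bow is starting to meet the pin.

Request:
play_rows:
  plan:
    - {"slide":[0,0,0.001],"delta_rot":[0,0,0],"fingers":255}
    - {"slide":[0,0,0.002],"delta_rot":[0,0,0],"fingers":255}

```text
clock: 17.52
tool_pos: [517.2, -11.4, 127.1]
tcp_rot: [-0.002, 1.0, -0.0, 0.001]
force: [2.7, 0.5, 5.0]
opening: 11.9
grip_force: 30.0
```

Request:
play_rows:
  plan:
    - {"slide":[0,0,0.001],"delta_rot":[0,0,0],"fingers":255}
    - {"slide":[0,0,0.002],"delta_rot":[0,0,0],"fingers":255}

```text
clock: 17.77
tool_pos: [517.5, -11.4, 125.3]
tcp_rot: [-0.002, 1.0, -0.0, 0.002]
force: [3.5, -0.4, 2.3]
opening: 12.1
grip_force: 30.0
```

Request:
play_rows:
  plan:
    - {"slide":[0,0,0.001],"delta_rot":[0,0,0],"fingers":255}
    - {"slide":[0,0,0.002],"delta_rot":[0,0,0],"fingers":255}

```text
clock: 18.02
tool_pos: [516.4, -11.3, 122.0]
tcp_rot: [-0.002, 1.0, 0.0, 0.0]
force: [4.9, -0.7, -0.6]
opening: 12.2
grip_force: 30.0
```

Request:
play_rows:
  plan:
    - {"slide":[0,0,0.0015],"delta_rot":[0,0,0],"fingers":255}
    - {"slide":[0,0,0.003],"delta_rot":[0,0,0],"fingers":255}
    - {"slide":[0,0,0.0045],"delta_rot":[0,0,0],"fingers":255}

```text
clock: 18.4
tool_pos: [516.2, -11.3, 117.5]
tcp_rot: [-0.002, 1.0, -0.0, 0.0]
force: [5.8, -0.0, -1.0]
opening: 11.8
grip_force: 30.0
```

Request:
play_rows:
  plan:
    - {"slide":[0,0,0.001],"delta_rot":[0,0,0],"fingers":255}
    - {"slide":[0,0,0.002],"delta_rot":[0,0,0],"fingers":255}
    - {"slide":[0,0,0.003],"delta_rot":[0,0,0],"fingers":255}

```text
clock: 18.77
tool_pos: [516.0, -11.3, 114.4]
tcp_rot: [-0.002, 1.0, 0.0, -0.0]
force: [5.4, -0.1, -2.1]
opening: 11.7
grip_force: 30.0
```

Request:
play_rows:
  plan:
    - {"slide":[0,0,0.001],"delta_rot":[0,0,0],"fingers":255}
    - {"slide":[0,0,0.002],"delta_rot":[0,0,0],"fingers":255}

```text
clock: 19.02
tool_pos: [515.9, -11.3, 112.4]
tcp_rot: [-0.002, 1.0, 0.0, -0.0]
force: [3.3, 0.5, 0.1]
opening: 11.6
grip_force: 30.0
```

Request:
play_rows:
  plan:
    - {"slide":[0,0,0.001],"delta_rot":[0,0,0],"fingers":255}
    - {"slide":[0,0,0.002],"delta_rot":[0,0,0],"fingers":255}

```text
clock: 19.27
tool_pos: [515.8, -11.3, 110.3]
tcp_rot: [-0.002, 1.0, 0.0, -0.0]
force: [1.6, -0.8, -1.6]
opening: 11.1
grip_force: 30.0
```

Request:
play_rows:
  plan:
    - {"slide":[0,0,0.0008],"delta_rot":[0,0,0],"fingers":255}
    - {"slide":[0,0,0.0008],"delta_rot":[0,0,0],"fingers":255}

```text
clock: 19.52
tool_pos: [515.9, -11.3, 109.9]
tcp_rot: [-0.002, 1.0, 0.0, -0.0]
force: [0.5, 0.1, 1.0]
opening: 12.0
grip_force: 30.0
```

Request:
play_rows:
  plan:
    - {"slide":[0,0,0.0008],"delta_rot":[0,0,0],"fingers":255}
    - {"slide":[0,0,0.0008],"delta_rot":[0,0,0],"fingers":255}

```text
clock: 19.77
tool_pos: [516.2, -11.3, 109.6]
tcp_rot: [-0.002, 1.0, -0.0, -0.0]
force: [-2.1, 0.3, 5.3]
opening: 12.0
grip_force: 30.0
```

Flange is on the pin (stop at the expected height). I'll release and retreat upward.

Request:
play_rows:
  plan:
    - {"slide":[0,0,-0.0005],"delta_rot":[0,0,0],"fingers":0}
    - {"slide":[0,0,-0.0005],"delta_rot":[0,0,0],"fingers":0}
    - {"slide":[0,0,-0.0005],"delta_rot":[0,0,0],"fingers":0}
    - {"slide":[0,0,-0.0005],"delta_rot":[0,0,0],"fingers":0}
    - {"slide":[0,0,-0.0005],"delta_rot":[0,0,0],"fingers":0}
    - {"slide":[0,0,-0.0005],"delta_rot":[0,0,0],"fingers":0}

```text
clock: 20.52
tool_pos: [516.1, -11.3, 109.5]
tcp_rot: [-0.002, 1.0, -0.0, -0.0]
force: [-0.5, 0.6, 0.5]
opening: 67.2
grip_force: 0.0
```

Request:
play_rows:
  plan:
    - {"slide":[0,0,-0.02],"delta_rot":[0,0,0],"fingers":0}
    - {"slide":[0,0,-0.06],"delta_rot":[0,0,0],"fingers":0}
    - {"slide":[0,0,-0.1],"delta_rot":[0,0,0],"fingers":0}
    - {"slide":[-0.03,0,-0.11],"delta_rot":[0,0,0],"fingers":0}
    - {"slide":[-0.04,0,-0.11],"delta_rot":[0,0,0],"fingers":0}
    - {"slide":[-0.04,0,-0.11],"delta_rot":[0,0,0],"fingers":0}
    - {"slide":[-0.04,0,-0.11],"delta_rot":[0,0,0],"fingers":0}

```text
clock: 21.4
tool_pos: [555.0, -11.1, 218.1]
tcp_rot: [-0.002, 1.0, 0.0, -0.001]
force: [0.5, 0.2, -0.6]
opening: 93.1
grip_force: 0.0
```

Run:
```python
from h import *
go((0,0,0),90)
w=cam('wrist');d=cam('scene');s=cam('side')
P=pts(w);H,S,V=cv2.split(cv2.cvtColor(w['color'],cv2.COLOR_RGB2HSV))
m=(w['z_map']>0)&(H<14)&(S>130)&(np.hypot(P[...,0]-517,P[...,1]+11)<30)&(P[...,2]>105);q=P[m]
t=q[q[:,2]>q[:,2].max()-5];print('top z',np.percentile(q[:,2],[50,95,100]),cv2.minAreaRect(t[:,:2].astype(np.float32)))
c=[cv2.resize(x['color'][b[1]:b[3],b[0]:b[2],::-1],(266,400),interpolation=cv2.INTER_CUBIC) for x,b in((d,(270,140,340,245)),(s,(230,150,300,255)),(w,(230,80,330,230)))]
cv2.imwrite('pics/fin.png',np.hstack(c))
```

```text
slide [0.5543 0.0128 0.2196] rot [ 0.    -0.003  0.003] pos [555.  -11.1 218.1] t 21.4 F [ 0.5  0.2 -0.6]
top z [140.83280428 142.04242516 328.43892441] ((533.8507080078125, -16.982778549194336), (0.0, 0.0), 0.0)
```

View pics/fin.png

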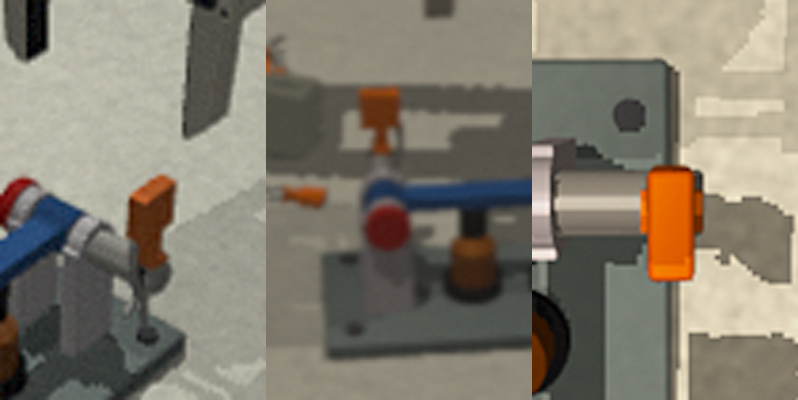

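The three views show the clip upright on the pin, with its leg coming out below and the grip aligned with the bar. The grip's top is at z≈141, which matches seated (125 + 16), and the pin is home. Handing in.

```bash
python3 -c "
from rig import arm
print(arm.sign_off())"
```

```text
the job is handed in; nothing more can be done
None
```

The pin is home against its stop and the R-clip is seated on it and released, with its leg through the cross hole; the job was handed in after about 21 s of the 72 s allowed, and the hand-in returned no verdict.

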